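# Hook the sprung arm onto the round flattening weight

## Task

Three steel flattening weights stand on the leather bench under a sprung hook. Take the hook by its knob, draw it down beside the round weight, bring it in under that weight's bail (the wire loop on top) and let it up until the hook holds the bail by itself, then let go. The round weight must stay standing upright about where it is, and the square and oblong weights and the mallet are to be left alone.

Things in the scene. Friction and masses are not known exactly. Their poses are not given: they have to be found in the camera images.
- hook_knob (a point): Grip point of the black knob above the hook: an upright peg 26 mm in diameter, 44 mm tall; the point is 16 mm below its top, 28 mm above the arm's end plate (30 x 40 mm). Rigid with the hook; it never turns. x: along the arm, away from the robot, 190 mm to the upright column (48 mm across at its head, top 365 mm above the bench); y: along the bench rail, to the robot's left; z up.
- trolley (a joint): Where the hook's column stands along the bench rail, m: 0 at mid-rail, growing along hook_knob's +y, stops at -0.24 and +0.24. Rolls with about 1 N and stays where left; the whole hook arm goes with it. The hook cannot move along hook_knob's x.
- hook_seat (a point): Where the bail wire's centre lies once hooked, in the mouth of the J-hook, 92.5 mm straight below hook_knob; same axes. Hook: 8 mm steel wire in the y-z plane, open upwards; shank at y -18 mm, free tip at y +22 mm and 16.5 mm above this point, underside 11.5 mm below it, mouth 32 mm wide. It hooks a bail by moving along +y beneath the wire, then up.
- hook_arm (a joint): How far the hook is drawn down, m: 0 fully up (hook_seat 197.5 mm above the bench), 0.14 at the lower stop. The spring pulls up with about 2 N at 0, 4.7 N at 0.0875, 6 N at 0.13; a brake adds 15 N per m/s. With a bail in the hook it stays at about 0.0875. Its tip passes below a bail only past 0.11, best 0.12 to 0.125.
- round_weight_bail (a point): Middle of the top wire of the bail of the round weight (the one to hook): plain steel disc 80 mm in diameter, 40 mm tall, 0.75 to 1 kg, loose on the bench. Bail: fixed upright loop of 7 mm wire, top wire level along this point's x, 110 mm above the bench, posts at x -30 and +30 mm, open below down to the disc. It stands in the hook's path, its x within 10 degrees of hook_knob's.
- square_weight_bail (a point): The same point on the square weight (leave alone): 74 x 74 x 40 mm, same bail. The three weights stand in a row along the rail, about 130 mm apart, in any order.
- oblong_weight_bail (a point): The same point on the oblong weight (leave alone): 104 mm along x, 46 mm along y, 40 mm tall, the same bail.
- mallet: Wooden mallet lying on the bench to the left of the weights (leave alone), fixed: about 300 mm long, head 70 mm in diameter, axis 35 mm up; origin near its middle, on the bench.
Mind the look-alikes: they are no part of the job. Leave any orange or yellow look-alike of the part that bears round_weight_bail alone.

How it is judged (in metres and radians):
On the way:
1. the hook is drawn down, lower than the bail (value of joint hook_arm above 0.097 m), for 0.1 s.
At the end, for the whole second after the job is handed in: The hook holds the round weight's bail by itself: its seat is within 22 mm horizontally of the middle of the bail wire and the spring is held drawn down between 75 and 97 mm, at rest; the round weight stands upright (within 7 degrees) on the bench, within 45 mm of where it began (horizontal distance between hook_seat and round_weight_bail below 0.022 m and value of joint hook_arm between 0.075 and 0.097 m and velocity of joint hook_arm between -0.01 and 0.01 m/s and angle between round_weight_bail's own z axis and vertical below 0.12 rad and height (world z) of round_weight_bail below 0.118 m and distance of round_weight_bail from where it was at the start of the episode below 0.045 m); the robot touches nothing.
It fails at once if the square weight is moved more than 20 mm (distance of square_weight_bail from where it was at the start of the episode above 0.02 m).
It fails at once if the oblong weight is moved more than 20 mm (distance of oblong_weight_bail from where it was at the start of the episode above 0.02 m).
It fails at once if the mallet is struck (contact force between mallet and anything else above 5 N).
It fails at once if the round weight is tipped over (angle between round_weight_bail's own z axis and vertical above 0.5 rad).
It also fails if it takes over 54 s, if anything falls off the work surface, if the arm or the gripper's body presses on something with over 40 N, if the wrist force passes 120 N, or if a joint passes its speed limit or range.

## Robot

A 7-joint arm with a two-finger parallel gripper is mounted at the origin on the work surface. World frame = base frame: x ahead of the robot, y to its left, z up, the work surface at z = 0. Lengths are in m, angles in degrees, forces in N, time in s.
With the tool pointing down it reaches from about 0.425 to 0.875 m from the base axis. Payload 4.7 kg.
Tool frame: the origin (TCP) lies on the centre line of the jaws, within the pads' length; the fingertips stand 8 mm ahead of it and the grasp point (between the pads) lies 11 mm behind it; z points along the fingers, y is the direction in which the jaws open and shut (so a half turn about z gives the same grasp; the last joint's range is limited). The gripper opens to 87 mm and grips with 3 to 60 N. Pads are 19 mm wide; open, the fingers measure 117 mm over their backs; the gripper's body (75 mm by 190 mm) begins 51 mm behind the grasp point.
Start: joints at [-69.437, 18.392, -4.016, 83.108, 1.295, 78.541, -3.26], TCP at [0.22, 0.612, 0.231] pointing down, gripper open.
Joint ranges: [-163.93, 163.93], [-17.29, 119.83], [-79.2, 71.16], [3.27, 140.29], [-89.18, 269.18], [5.43, 117.66], [-154.24, 154.24]. Speed limits (degrees/s): [147.25, 147.25, 180, 180, 180, 180, 180].

## Interface

Orientations are given as [roll, pitch, yaw] about the fixed x, y, z axes, in that order (R = Rz(yaw) Ry(pitch) Rx(roll)).
In Python, from cell import env gives the robot as it stands. The module is installed in compiled form; this text tells all that it offers.
- The arm moves only by the tool move_arm, never from a script. Its argument "steps" is a list of rows, each a list of 2 entries, a list of its own where there are three numbers: the shift along the tool's x, y, z in m, then the turn about the tool's z in rad. A call has 1 to 20 rows; each row is the pose to reach, as a shift and turn from the pose commanded when the call began, along the tool's axes at that moment; what a row does not reach only later rows make up. A row lasts 1/8 s, in which the tool goes at most 62.5 mm and 10.7 degrees, less where a joint would pass 70% of its speed; a pose out of reach is approached as far as the arm can. A call with a gripper value outside its range is refused whole. "hand" is the closure, from -1 (fully open) to 1 (shut), set as the call begins (left out, the last holds). The fingers move at their own pace and stop on an object; "squeeze" is the grip in N (left out, the last holds). Time passes only in rows, so rows that repeat a pose let the fingers close. It gives the time, the measured TCP pose, the force and the opening at its end, in the units of the state.
- env.get_obs(): the state, without advancing time (a new reading comes with each control period).
- env.read_camera(name): name is "side" or "top" or "wrist"; returns (picture, depth): 420x560x3 uint8, red, green, blue; 420x560 float32, m along the optical axis (not along the pixel's ray), 0 where there is no reading.
- env.calibration(name): a dict with "intrinsics" (3x3 intrinsics, pixels), "position" and "orientation" of the camera in the world; the wrist camera has in their place "mount" (4x4, takes a point from camera to tool coordinates, whose origin is the TCP and whose axes are the flange's). Camera axes: x right, y up, looking along -z (the intrinsics and any distortion apply to the point x, -y, -z); pixel columns grow to the right and rows downward; lengths in m; the calibration is good to about 2 mm. A picture is of the moment at which its call begins: read the wrist's pose just before it. calibration takes no time and is no camera call.
- env.sign_off(): hands the job in, once; it reports no verdict.
Trained networks look in the newest picture that a camera, given by its name, has taken for a name from the list of things; names that differ only in an ending like _2 or _b are one class to them, and where a whole thing is asked for, a point or a joint stands for the part that bears it (a point fixed in the world has none). Each returns a list of dicts, best first, with "conf" (0 to 1); they miss things now and then, are a little off and sometimes report something else, mostly with a low value. They report only what shows in the picture. A call takes as long as a camera call. They do not tell look-alikes from the thing itself.
- env.cut_out(camera, query): "region" (420x560 bool, what is visible of it) and "uv" ([column, row] in pixels, amid what is visible of it).
The state is a dict: "time_s": time; "qpos": joint angles; "joint_velocities": joint speeds; "effort": joint torques, N m; "tool_pos": TCP position; "tool_rot": TCP orientation; "force": force on the tool from outside, world axes, zero at the start; "wrist_torque": the same for the moment, N m; "grip_width": finger opening in m.
Only numpy, scipy, OpenCV 4.12 (cv2) and the standard library are available. Lean on these libraries where they do the work, as an engineer would, in place of code of your own. Each camera call takes 0.05 s, during which the arm holds its last target. There are 200 camera calls.

## Working session

There is one attempt and no reset: what is moved stays moved. The work goes in short steps, Python scripts to look and compute and a tool call to move; the robot and the scene stay as the last step left them, time stands still between calls to the robot, and variables do not carry over. Pictures are saved under pics/ and viewed, about 8 in all and at most 12, crops included, and the job is handed in when it is done.

Besides the shell and the picture viewer there is one more tool, called after "Request:" as name(argument=value, ...), one argument or row to a line, values as JSON. move_arm: Moves the arm, as the interface text tells. Its arguments: {"type":"object","properties":{"steps":{"type":"array"},"hand":{"type":"number"},"squeeze":{"type":"number"}},"required":["steps"]}

```bash
mkdir -p pics
cat > h.py <<'E'
import numpy as np, cv2
from cell import env
from scipy.spatial.transform import Rotation as R
np.set_printoptions(precision=4,suppress=True)
def look(cam):
    o=env.get_obs(); p,d=env.read_camera(cam); return o,p,d
def pose(cam,o=None):
    c=env.calibration(cam); K=np.array(c["intrinsics"])
    if "mount" in c:
        T=np.eye(4);T[:3,:3]=rot(o["tool_rot"]);T[:3,3]=o["tool_pos"]
        return K,T@np.array(c["mount"])
    T=np.eye(4);T[:3,:3]=rot(c["orientation"]);T[:3,3]=c["position"];return K,T
def rot(a):
    a=np.array(a,float)
    if a.shape==(3,3): return a
    return R.from_euler('xyz',a,degrees=True).as_matrix()
def world(cam,d,o=None):
    K,T=pose(cam,o); v,u=np.mgrid[:420,:560]
    x=(u-K[0,2])/K[0,0]*d; y=(v-K[1,2])/K[1,1]*d
    return np.stack([x,-y,-d],-1)@T[:3,:3].T+T[:3,3]
E
python3 - <<'E'
from h import *
o=env.get_obs(); print(o)
for c in ["side","top","wrist"]: print(c,env.calibration(c))
ims=[]
for cam in ["side","top"]:
    o,p,d=look(cam); W=world(cam,d,o); np.savez(f"{cam}.npz",p=p,d=d,W=W)
    for q in ["hook_knob","hook_seat","round_weight_bail","square_weight_bail","oblong_weight_bail","mallet"]:
        for r in env.cut_out(cam,q)[:3]:
            m=r["region"]&(d>0); print(cam,q,round(r["conf"],2),np.array(r["uv"]),m.sum(),np.median(W[m],0) if m.any() else None, np.percentile(W[m],[2,98],axis=0) if m.any() else None)
    cv2.imwrite(f"pics/{cam}1.png",p[:,:,::-1])
E
```

```text
{'time_s': 0.0, 'qpos': array([-69.4373,  18.4389,  -4.0161,  83.1756,   1.2972,  78.5421,
        -3.2611]), 'joint_velocities': array([-0.0361,  0.0609, -0.0444, -0.0392,  0.0683,  0.0328, -0.0457]), 'effort': array([  0.0002, -49.1289,  -0.4037, -31.2527,  -0.064 ,   0.0437,
         0.0001]), 'tool_pos': array([0.2196, 0.6112, 0.2295]), 'tool_rot': array([-179.8888,    0.0078,  160.247 ]), 'force': array([-0.1233,  0.0297, -0.2161]), 'wrist_torque': array([-0.0067,  0.0081, -0.0148]), 'grip_width': 0.08725685275925311}
side {'intrinsics': array([[538.9723,   0.    , 278.9579],
       [  0.    , 538.9723, 213.9209],
       [  0.    ,   0.    ,   1.    ]]), 'position': array([ 0.3779, -0.9103,  0.8541]), 'orientation': array([ 58.7991,  -0.9831, -10.1979])}
top {'intrinsics': array([[508.7711,   0.    , 280.3937],
       [  0.    , 508.7711, 221.1108],
       [  0.    ,   0.    ,   1.    ]]), 'position': array([0.4069, 0.1714, 1.4971]), 'orientation': array([  6.7375,  -1.2978, -88.5974])}
wrist {'intrinsics': array([[294.868 ,   0.    , 276.0052],
       [  0.    , 294.868 , 210.4
[... 1463 characters left out ...]
0.2 197.5] 686 [ 0.6235 -0.0731  0.262 ] [[ 0.5382 -0.1051  0.2122]
 [ 0.7361 -0.0443  0.3072]]
top round_weight_bail 0.97 [291.5 279.5] 629 [0.4098 0.1085 0.0393] [[0.3749 0.0713 0.0016]
 [0.446  0.1428 0.1137]]
top round_weight_bail 0.94 [308.4 239.5] 584 [0.5274 0.0678 0.0393] [[0.4935 0.0303 0.0206]
 [0.5624 0.1019 0.1142]]
top round_weight_bail 0.76 [265.8 251.3] 614 [0.4972 0.1861 0.0392] [[0.4611 0.1503 0.0181]
 [0.5332 0.2219 0.1145]]
top square_weight_bail 0.61 [395.1 231.8] 660 [ 0.5553 -0.1881  0.0391] [[ 0.5225 -0.2274  0.012 ]
 [ 0.5941 -0.1562  0.1136]]
top oblong_weight_bail 0.98 [352.9 233.3] 587 [ 0.543  -0.0673  0.0391] [[ 0.4961 -0.0968  0.014 ]
 [ 0.592  -0.0414  0.1143]]
```

Run:
```python
import cv2
a=cv2.imread("pics/top1.png"); cv2.imwrite("pics/top1c.png",cv2.resize(a[150:350,200:460],None,fx=3,fy=3)[:600,:780])
a=cv2.imread("pics/side1.png"); cv2.imwrite("pics/side1c.png",cv2.resize(a[150:420,150:450],None,fx=2.2,fy=2.2))
```

```text
(no output)
```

View pics/top1c.png

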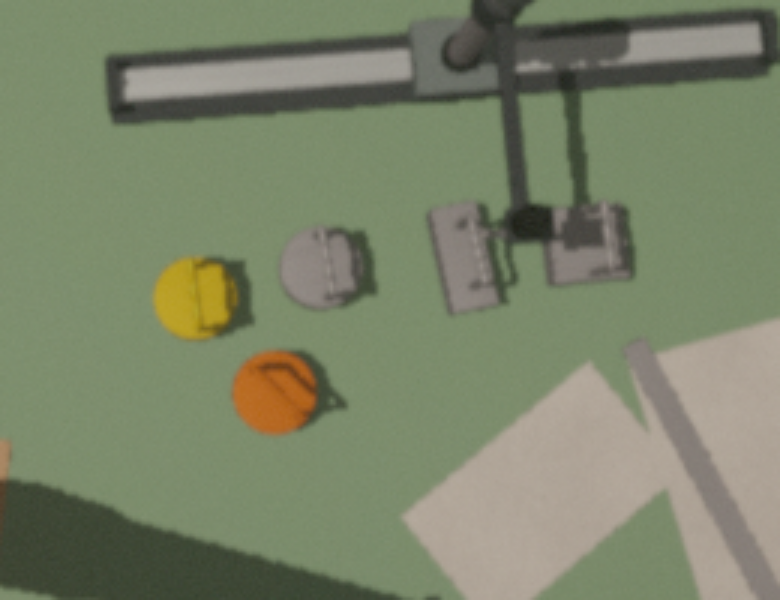

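View pics/side1c.png

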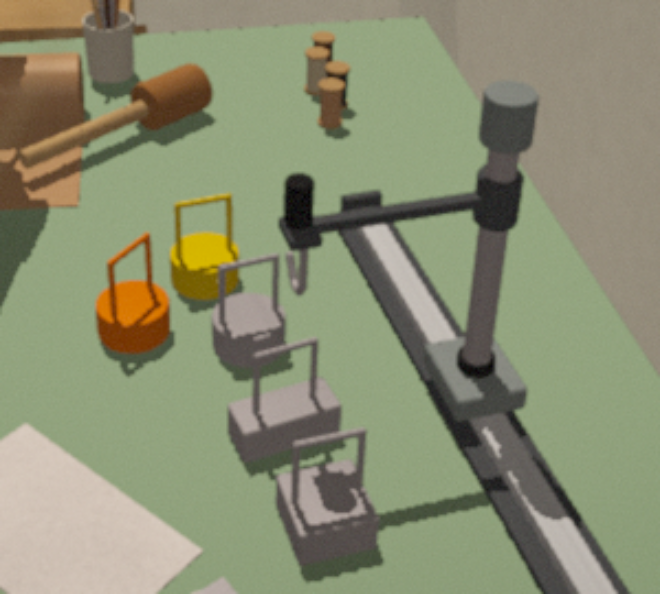

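Top crop: the candidates for the round weight are the grey disc (full-image px 308,239), the orange one (291,280) and the yellow one (266,251). I choose the grey steel one, next to the oblong (353,233) and the square (395,232). The hook hangs between the oblong and the square, and the side view confirms it. Next I'll measure precise geometry.

Run:
```python
from h import *
for cam in ["top","side"]:
    z=np.load(cam+".npz"); W=z["W"]; d=z["d"]; P=W[d>0]
    def box(x0,x1,y0,y1,z0,z1): return P[(P[:,0]>x0)&(P[:,0]<x1)&(P[:,1]>y0)&(P[:,1]<y1)&(P[:,2]>z0)&(P[:,2]<z1)]
    k=box(.5,.62,-.14,-.04,.298,.315); print(cam,"knobtop",len(k),k.mean(0),k.min(0),k.max(0))
    k=box(.5,.62,-.14,-.04,.272,.298); print(" knobbody",len(k),k.mean(0) if len(k) else 0)
    a=box(.575,.70,-.15,0,.24,.29); c=a.mean(0); u=np.linalg.svd(a-c)[2][0]; print(" arm",len(a),c,u,np.degrees(np.arctan2(u[1],u[0])))
    h=box(.65,.82,-.15,.02,.355,.38); print(" head",len(h),h.mean(0),h.min(0),h.max(0))
    for n,(x,y) in dict(round=(.5275,.067),obl=(.543,-.067),sq=(.556,-.19)).items():
        b=box(x-.05,x+.05,y-.05,y+.05,.104,.122); c=b.mean(0);u=np.linalg.svd(b-c)[2][0]
        t=(b-c)@u
        e=box(x-.06,x+.06,y-.05,y+.05,.036,.043); (cx,cy),r=cv2.minEnclosingCircle(e[:,:2].astype(np.float32))
        print(" ",n,len(b),c,"mid",c+u*(t.min()+t.max())/2,"len",np.ptp(t),np.degrees(np.arctan(u[1]/u[0])),"disc",e.mean(0),(cx,cy),r)
    o=box(.46,.53,.14,.23,.036,.043);print(" yellow edge min y",o.min(0),o.max(0))
```

```text
top knobtop 92 [ 0.55   -0.0828  0.3046] [ 0.5381 -0.0964  0.2988] [ 0.5624 -0.0705  0.3124]
 knobbody 26 [ 0.5454 -0.0756  0.2858]
 arm 312 [ 0.6369 -0.0735  0.2605] [-0.9942 -0.1077 -0.007 ] -173.81895528274492
 head 333 [ 0.7383 -0.0625  0.3636] [ 0.7159 -0.0854  0.3556] [ 0.7625 -0.0398  0.3698]
  round 61 [0.5318 0.0659 0.1118] mid [0.5313 0.0658 0.1118] len 0.06427499477523431 11.127435487014193 disc [0.53   0.0662 0.0393] (0.5306605100631714, 0.0655776709318161) 0.03963778167963028
  obl 64 [ 0.544  -0.0722  0.1114] mid [ 0.5439 -0.0722  0.1114] len 0.06555880153235683 13.679499783210925 disc [ 0.5426 -0.0708  0.0393] (0.5443031787872314, -0.07121002674102783) 0.05463758856058121
  sq 60 [ 0.561  -0.1918  0.1114] mid [ 0.5604 -0.1918  0.1115] len 0.06467814829958843 6.222713956498764 disc [ 0.5587 -0.1905  0.0392] (0.5595468282699585, -0.19179919362068176) 0.04904741421341896
 yellow edge min y [0.4606 0.1472 0.0361] [0.53   0.2249 0.0429]
side knobtop 117 [ 0.547  -0.0869  0.304 ] [ 0.5353 -0.0982  0.2982] [ 0.5604 -0.0697  0.3072]
 knobbody 147 [ 0.5465 -0.0923  0.2847]
 arm 506 [ 0.6364 -0.077   0.2585] [-0.9943 -0.1069 -0.0003] -173.8606792380693
 head 329 [ 0.7343 -0.0691  0.3626] [ 0.7122 -0.0889  0.3551] [ 0.7604 -0.0409  0.3668]
  round 92 [0.5266 0.0644 0.1107] mid [0.5288 0.0649 0.1107] len 0.06617098181834008 11.873244424861575 disc [0.5281 0.0622 0.0394] (0.5271706581115723, 0.06509226560592651) 0.04134867340326309
  obl 113 [ 0.5394 -0.0741  0.111 ] mid [ 0.541  -0.0738  0.111 ] len 0.06650088708235384 12.981994200338335 disc [ 0.5403 -0.0757  0.0394] (0.5419118404388428, -0.07313667237758636) 0.05471102148294449
  sq 144 [ 0.5571 -0.1936  0.1113] mid [ 0.558  -0.1935  0.1113] len 0.0664140909515768 6.77447454097195 disc [ 0.5584 -0.1962  0.0395] (0.558775007724762, -0.19199611246585846) 0.05123389884829521
 yellow edge min y [0.4602 0.1444 0.0361] [0.53   0.2291 0.0427]
```

```bash
cat >> h.py <<'E'
def steps(targets,yaw):
    o=env.get_obs(); Rt=rot(o["tool_rot"]); p=np.array(o["tool_pos"])
    dy=(yaw-o["tool_rot"][2]+180)%360-180
    print("t",o["time_s"],"p",p,o["tool_rot"],"turn",round(-np.radians(dy),4))
    for t in targets: print("->",Rt.T@(np.array(t)-p))
E
python3 - <<'E'
from h import *
z=np.load("top.npz"); W=z["W"]; P=W[z["d"]>0]
a=np.array([.22,.612]);b=np.array([.5485,-.0845]);u=(b-a)/np.linalg.norm(b-a)
s=(P[:,:2]-a)@u; n=np.abs((P[:,:2]-a)@[-u[1],u[0]]); L=np.linalg.norm(b-a)
for i in range(8):
    m=(n<.13)&(s>i*.1-.05)&(s<i*.1+.05); print(i,P[m,2].max())
steps([[.22,.612,.36],[.5485,-.0845,.36],[.5485,-.0845,.279]],186.15)
E
```

```text
0 0.6479342028252875
1 0.6660694046060118
2 0.6653618526642446
3 0.010928072188234328
4 0.011147599054467605
5 0.11978768559206099
6 0.11825793608576274
7 0.2175780865960848
t 0.7 p [0.2198 0.6118 0.2306] [179.9902   0.003  160.2454] turn -0.4521
-> [-0.0002  0.0003 -0.1294]
-> [-0.5447 -0.5442 -0.1294]
-> [-0.5447 -0.5442 -0.0484]
```

Request:
move_arm(
  steps=[
    [[0,0,-0.05],0],
    [[0,0,-0.1],0],
    [[-0.03,-0.03,-0.13],-0.03],
    [[-0.06,-0.06,-0.13],-0.06],
    [[-0.1,-0.1,-0.13],-0.09],
    [[-0.14,-0.14,-0.13],-0.12],
    [[-0.18,-0.18,-0.13],-0.15],
    [[-0.22,-0.22,-0.13],-0.18],
    [[-0.26,-0.26,-0.13],-0.21],
    [[-0.3,-0.3,-0.13],-0.24],
    [[-0.34,-0.34,-0.13],-0.27],
    [[-0.38,-0.38,-0.13],-0.31],
    [[-0.42,-0.42,-0.13],-0.35],
    [[-0.45,-0.45,-0.13],-0.39],
    [[-0.48,-0.48,-0.13],-0.43],
    [[-0.51,-0.51,-0.13],-0.452],
    [[-0.53,-0.53,-0.13],-0.452],
    [[-0.5447,-0.5442,-0.13],-0.452],
    [[-0.5447,-0.5442,-0.13],-0.452],
    [[-0.5447,-0.5442,-0.13],-0.452],
  ],
  hand=-1,
)

```text
time_s: 3.2
tool_pos: [0.5483, -0.0835, 0.3606]
tool_rot: [180.0, -0.0, -173.8]
force: [-0.4, 0.1, 0.6]
grip_width: 0.0869
```

Run:
```python
from h import *
steps([[.5485,-.0845,.36],[.5485,-.0845,.279]],186.15)
o,p,d=look("wrist"); W=world("wrist",d,o); P=W[d>0]
cv2.imwrite("pics/w1.png",p[:,:,::-1])
m=(np.abs(P[:,0]-.55)<.05)&(np.abs(P[:,1]+.085)<.05)
for lo,hi in [(.298,.312),(.27,.298)]:
    k=P[m&(P[:,2]>lo)&(P[:,2]<hi)]; print(len(k), k.mean(0),k.min(0),k.max(0)) if len(k) else print(0)
```

```text
t 3.2 p [ 0.5483 -0.0835  0.3606] [ 179.9517   -0.0007 -173.8017] turn 0.0008
-> [-0.0001 -0.001   0.0006]
-> [-0.0001 -0.0011  0.0816]
891 [ 0.5512 -0.0822  0.3047] [ 0.5396 -0.0946  0.298 ] [ 0.5645 -0.0692  0.3072]
249 [ 0.5423 -0.0832  0.285 ] [ 0.5396 -0.0946  0.27  ] [ 0.5491 -0.0704  0.2979]
```

View pics/w1.png

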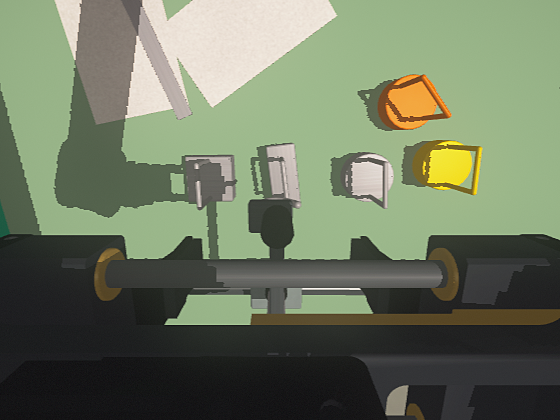

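The wrist view shows the knob at px (277,225), centred between the jaws, with yaw aligned along the arm. I'll descend and grip.

Request:
move_arm(
  steps=[
    [[-0.002,0.001,0.03],0],
    [[-0.003,0.001,0.055],0],
    [[-0.003,0.001,0.075],0],
    [[-0.003,0.001,0.082],0],
    [[-0.003,0.001,0.082],0],
  ],
)

```text
time_s: 3.88
tool_pos: [0.5512, -0.0825, 0.2787]
tool_rot: [180.0, 0.0, -173.8]
force: [0.1, -0.5, 0.0]
grip_width: 0.0866
```

Request:
move_arm(
  steps=[
    [[0,0,0],0],
    [[0,0,0],0],
    [[0,0,0],0],
    [[0,0,0],0],
    [[0,0,0],0],
    [[0,0,0],0],
    [[0,0,0],0],
    [[0,0,0],0],
  ],
  hand=1,
  squeeze=35,
)

```text
time_s: 4.88
tool_pos: [0.5513, -0.0831, 0.2785]
tool_rot: [180.0, 0.0, -173.9]
force: [-0.2, -0.6, 0.2]
grip_width: 0.0251
```

Run:
```python
from h import *
o,p,d=look("wrist"); print(o["tool_pos"],o["tool_rot"],o["force"],o["grip_width"]);W=world("wrist",d,o); P=W[d>0]
Rt=rot(o["tool_rot"]); Q=(P-o["tool_pos"])@Rt
for n,(x,y) in dict(round=(.529,.066),obl=(.543,-.072)).items():
    m=(np.hypot(P[:,0]-x,P[:,1]-y)<.05)&(P[:,2]>.104)&(P[:,2]<.12)
    b=Q[m]; c=b.mean(0);u=np.linalg.svd(b-c)[2][0];t=(b-c)@u
    print(n,m.sum(),"tool-rel mid",c+u*(t.min()+t.max())/2,"len",np.ptp(t),u, P[m].mean(0))
```

```text
[ 0.5513 -0.0831  0.2785] [ 179.9915    0.001  -173.8535] [-0.1997 -0.6402  0.1874] 0.02513816356601616
round 411 tool-rel mid [0.0023 0.1504 0.1671] len 0.06613632984701676 [-0.9963  0.0859 -0.0076] [0.5312 0.0658 0.1114]
obl 318 tool-rel mid [0.0075 0.0122 0.1666] len 0.058436401593286474 [-0.9918  0.1279 -0.0049] [ 0.541  -0.0722  0.1119]
```

Gripped: the opening is 25 mm on the 26 mm knob, and the bail is at +150 mm along the rail. Next I'll roll to the gap and draw down.

Request:
move_arm(
  steps=[
    [[0,0.01,0],0],
    [[0,0.025,0],0],
    [[0,0.04,0],0],
    [[0,0.055,0],0],
    [[0,0.07,0],0],
    [[0,0.08,0],0],
    [[0,0.083,0],0],
    [[0,0.083,0],0],
    [[0,0.083,0.01],0],
    [[0,0.083,0.025],0],
    [[0,0.083,0.04],0],
    [[0,0.083,0.055],0],
    [[0,0.083,0.07],0],
    [[0,0.083,0.085],0],
    [[0,0.083,0.1],0],
    [[0,0.083,0.112],0],
    [[0,0.083,0.12],0],
    [[0,0.083,0.122],0],
    [[0,0.083,0.122],0],
  ],
)

```text
time_s: 7.3
tool_pos: [0.5427, -0.0011, 0.1563]
tool_rot: [-180.0, 0.0, -173.9]
force: [0.9, 0.0, 6.5]
grip_width: 0.0253
```

Run:
```python
from h import *
o,p,d=look("wrist"); print(o["time_s"],o["tool_pos"],o["tool_rot"],o["force"],o["grip_width"]);W=world("wrist",d,o); P=W[d>0]
Rt=rot(o["tool_rot"]); Q=(P-o["tool_pos"])@Rt
m=(np.hypot(P[:,0]-.530,P[:,1]-.066)<.05)&(P[:,2]>.104)&(P[:,2]<.12)
if m.any():
    b=Q[m]; c=b.mean(0);u=np.linalg.svd(b-c)[2][0];t=(b-c)@u
    print(m.sum(),"tool-rel mid",c+u*(t.min()+t.max())/2,np.ptp(t),u)
o2,p2,d2=look("side"); W2=world("side",d2); P2=W2[d2>0]
m=(np.hypot(P2[:,0]-.545,P2[:,1])<.06)&(P2[:,2]>.15)&(P2[:,2]<.24);print(m.sum())
cv2.imwrite("pics/s2.png",cv2.resize(p2[170:400,180:420,::-1],None,fx=2.5,fy=2.5))
```

```text
7.3 [ 0.5427 -0.0011  0.1563] [-179.9775    0.0387 -173.8876] [0.8663 0.0102 6.5475] 0.02528498382122234
544 tool-rel mid [0.0174 0.0667 0.0445] 0.03772298112404089 [-0.9952  0.0883 -0.0411]
196
```

View pics/s2.png

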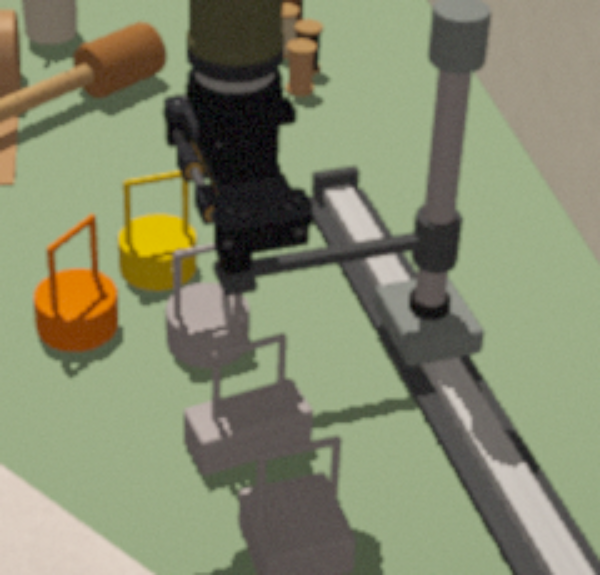

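The hook is drawn down to about 0.122 m (6.5 N spring), in the gap beside the round weight, and nothing is disturbed. Next: in under the bail by 67 mm, then up.

Request:
move_arm(
  steps=[
    [[0,0.008,0],0],
    [[0,0.018,0],0],
    [[0,0.028,0],0],
    [[0,0.038,0],0],
    [[0,0.048,0],0],
    [[0,0.058,0],0],
    [[0,0.065,0],0],
    [[0,0.067,0],0],
    [[0,0.067,0],0],
    [[0,0.067,0],0],
  ],
)

```text
time_s: 8.65
tool_pos: [0.5357, 0.066, 0.1565]
tool_rot: [180.0, 0.1, -173.9]
force: [1.0, 1.4, 5.4]
grip_width: 0.0254
```

Request:
move_arm(
  steps=[
    [[0,0,-0.006],0],
    [[0,0,-0.012],0],
    [[0,0,-0.018],0],
    [[0,0,-0.023],0],
    [[0,0,-0.027],0],
    [[0,0,-0.03],0],
    [[0,0,-0.032],0],
    [[0,0,-0.032],0],
    [[0,0,-0.032],0],
  ],
)

```text
time_s: 9.78
tool_pos: [0.5357, 0.0659, 0.1887]
tool_rot: [-180.0, 0.1, -173.9]
force: [4.1, 0.1, 4.2]
grip_width: 0.0251
```

Run:
```python
from h import *
o,p,d=look("wrist"); print(o["time_s"],o["tool_pos"],o["force"]);W=world("wrist",d,o); P=W[d>0]
Rt=rot(o["tool_rot"]); Q=(P-o["tool_pos"])@Rt
for n,(x,y) in dict(round=(.53,.066),obl=(.543,-.072)).items():
    m=(np.hypot(P[:,0]-x,P[:,1]-y)<.05)&(P[:,2]>.1)&(P[:,2]<.12)
    if m.any(): print(n,m.sum(),Q[m].mean(0),P[m].mean(0))
cv2.imwrite("pics/w3.png",p[:,:,::-1])
```

```text
9.775 [0.5357 0.0659 0.1887] [4.1143 0.1285 4.1723]
round 688 [0.011  0.0008 0.0777] [0.5247 0.0656 0.1109]
obl 764 [ 0.0098 -0.1365  0.0776] [ 0.5406 -0.0709  0.1111]
```

View pics/w3.png

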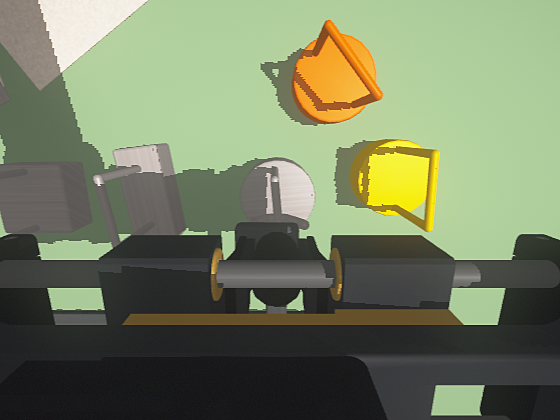

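The bail is centred under the knob (wire at px 275,190) and the spring is still carried. Now I'll release and back off upward.

Request:
move_arm(
  steps=[
    [[0,0,0],0],
    [[0,0,0],0],
    [[0,0,0],0],
    [[0,0,0],0],
    [[0,0,0],0],
    [[0,0,0],0],
    [[0,0,-0.005],0],
    [[0,0,-0.02],0],
    [[0,0,-0.04],0],
    [[0,0,-0.06],0],
    [[0,0,-0.09],0],
    [[0,0,-0.12],0],
    [[0,0,-0.15],0],
    [[0,0,-0.15],0],
    [[0,0,-0.15],0],
  ],
  hand=-1,
)

```text
time_s: 11.7
tool_pos: [0.5351, 0.0659, 0.3386]
tool_rot: [180.0, 0.0, -173.9]
force: [0.2, 0.4, -0.3]
grip_width: 0.087
```

Run:
```python
from h import *
o,p,d=look("wrist"); print(o["time_s"],o["tool_pos"],o["force"],o["grip_width"])
o2,p2,d2=look("side")
for cam,dd,oo in [("wrist",d,o),("side",d2,o2),("top",look("top")[2],None)]:
    W=world(cam,dd,oo); P=W[dd>0]
    print(cam)
    m=(np.hypot(P[:,0]-.537,P[:,1]-.066)<.022)&(P[:,2]>.15)&(P[:,2]<.26)
    k=P[m]
    if len(k): t=k[k[:,2]>np.percentile(k[:,2],95)-.006]; print(" knobtop",t.mean(0),"draw",.306-np.percentile(k[:,2],95))
    for n,(x,y) in dict(round=(.53,.066),obl=(.543,-.072),sq=(.56,-.192)).items():
        m=(np.hypot(P[:,0]-x,P[:,1]-y)<.05)&(P[:,2]>.1)&(P[:,2]<.122)
        e=(np.hypot(P[:,0]-x,P[:,1]-y)<.06)&(P[:,2]>.033)&(P[:,2]<.046)
        if m.any() and e.any(): print(" ",n,m.sum(),P[m].mean(0),"top",P[e].mean(0))
cv2.imwrite("pics/w4.png",p[:,:,::-1]); cv2.imwrite("pics/s4.png",cv2.resize(p2[170:400,180:420,::-1],None,fx=2.5,fy=2.5))
```

```text
11.7 [0.5351 0.0659 0.3386] [ 0.2067  0.4047 -0.3147] 0.08700977225146198
wrist
 knobtop [0.5361 0.0664 0.2176] draw 0.08731602559916002
  round 138 [0.5169 0.0658 0.113 ] top [0.5225 0.0682 0.0396]
  obl 305 [ 0.5452 -0.0699  0.1112] top [ 0.5438 -0.0689  0.039 ]
  sq 355 [ 0.5612 -0.189   0.1107] top [ 0.5615 -0.1871  0.039 ]
side
 knobtop [0.5317 0.0623 0.2171] draw 0.08735572209089967
  round 133 [0.528  0.0647 0.1121] top [0.5282 0.0602 0.0394]
  obl 121 [ 0.5402 -0.0737  0.1102] top [ 0.5403 -0.0771  0.0391]
  sq 153 [ 0.5578 -0.1932  0.1103] top [ 0.5581 -0.197   0.0393]
top
 knobtop [0.5333 0.0712 0.2174] draw 0.08747005871921013
  round 33 [0.5194 0.0659 0.1128] top [0.5168 0.0709 0.0392]
  sq 63 [ 0.561  -0.1917  0.1113] top [ 0.5593 -0.1888  0.039 ]
```

View pics/s4.png

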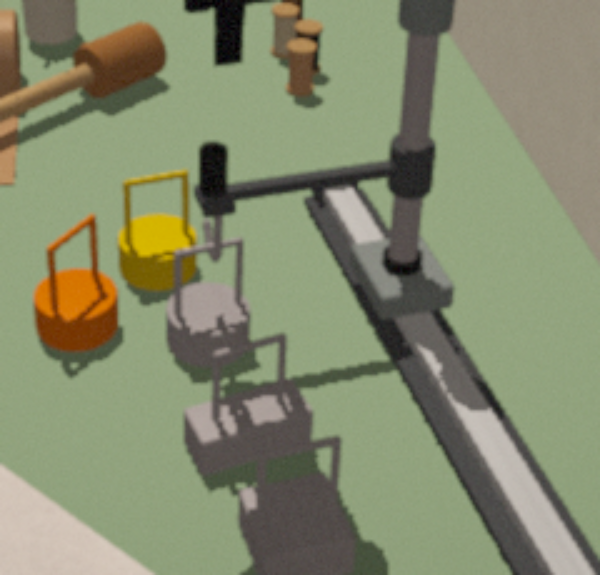

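The hook holds the bail by itself, drawn 87 mm by all three cameras. The weights are standing where they were and the gripper is clear.

```bash
python3 -c "
from h import *
print(env.get_obs()['force'],env.sign_off())"
```

```text
the job is handed in; nothing more can be done
[-0.0949 -0.5929  1.1469] None
```

The hook now holds the round steel weight's bail by itself, and I handed the job in with the gripper clear. I gripped the knob, rolled the trolley to the gap beside the weight and drew the hook down to about 0.122 m. I then brought it 67 mm in under the bail, let it up, released and backed off.

- **Hook:** the last look from all three cameras put it at 0.0873–0.0875 m drawn. The knob was about 5–7 mm horizontally from the bail's middle (side and wrist cameras against the earlier bail position).
- **Weights:** the round weight showed no sign of lifting or tilting, with its bail wire at about 112 mm in the depth readings. The square and oblong weights showed no movement beyond a few mm of measurement scatter. After release the top camera gave no reading on the oblong's bail, so for that weight I relied on the side and wrist cameras.
- **Mallet:** nothing went near it; I did not re-measure its position.
- **Disagreements:** the cameras differed by 2–6 mm in absolute position. The wrist force showed about 4 N sideways just before release, and it was gone afterwards. The job took about 12 s of the 54 s allowed.

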